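# Re-seat three swapped clay stamps in their fitted holders

### The job

Each of the three wooden clay stamps lies on top of a grey holder that was cut for one of the others. Put every stamp into the holder whose recess matches its outline, so that it sits upright and fully home on the recess floor, setting one aside on a clear spot of the table to make room. Leave the rolling pin, loop tool, acrylic bar and scraper where they lie.

Things in the scene. Friction and masses are not known exactly. Their poses are not given: they have to be found in the camera images.
- round_stamp: Wooden clay stamp with a round block, diameter 76 mm, 14 mm thick. On top stands a dark wood grip, 44 mm long along the stamp's x, 18 mm wide along its y, from 14 to 50 mm above the underside; take it from above across its 18 mm width. Origin: centre of the underside, z up. About 0.18 kg. At the start it lies flat on top of the cross holder.
- cross_stamp: Wooden clay stamp with a plus-shaped block: two equal arms 96 mm long and 30 mm wide along its x and y, 14 mm thick. On top stands a dark wood grip, 44 mm long along the stamp's x, 18 mm wide along its y, from 14 to 50 mm above the underside; take it from above across its 18 mm width. Origin: centre of the underside, z up. About 0.18 kg. At the start it lies flat on top of the bar holder.
- bar_stamp: Wooden clay stamp with a straight bar-shaped block, 130 mm along its x, 30 mm along its y, 14 mm thick. On top stands a dark wood grip, 44 mm long along the stamp's x, 18 mm wide along its y, from 14 to 50 mm above the underside; take it from above across its 18 mm width. Origin: centre of the underside, z up. About 0.18 kg. At the start it lies flat on top of the round holder.
- round_holder: Grey round holder, outer diameter 110 mm, with a round recess of diameter 86 mm. 14 mm high overall, 10 mm deep, floor 4 mm above the table, 5 mm of play round its stamp. It is fixed to the table. Origin: centre of its underside (on the table), straight below the middle of the recess, z up.
- cross_holder: Grey square holder, 122 x 122 mm, with a plus-shaped recess: arms 106 mm long and 40 mm wide along its x and y. 14 mm high overall, 10 mm deep, floor 4 mm above the table, 5 mm of play round its stamp. It is fixed to the table. Origin: centre of its underside (on the table), straight below the middle of the recess, z up.
- bar_holder: Grey oblong holder, 154 mm along its x by 54 mm along its y, with an oblong recess 140 x 40 mm. 14 mm high overall, 10 mm deep, floor 4 mm above the table, 5 mm of play round its stamp. It is fixed to the table. Origin: centre of its underside (on the table), straight below the middle of the recess, z up.
- rolling_pin: Bystander: wooden rolling pin, 242 mm long along its y, diameter 30 mm, lying loose (it rolls if pushed). Origin: underside centre.
- loop_tool: Bystander: double-ended loop tool with wooden handle, 197 mm long along its y, 19 mm wide, 11 mm high, loose. Origin: underside centre.
- acrylic_bar: Bystander: clear acrylic bar, 190 mm along its y, 24 mm wide, 12 mm high, loose. Origin: underside centre.
- scraper_long: Bystander: yellow straight scraper, 204 mm along its y, 30 mm wide, 6 mm high, loose. Origin: underside centre. Apart from the entries of this list the table is clear from x = 0.42 to 0.66 and y = -0.33 to 0.42, at z = 0.
Mind the look-alikes: they are no part of the job. What is shaped like the bar_holder but blue is not meant.

How it is judged (in metres and radians):
At the end, for the whole second after the job is handed in: Each stamp lies in the holder of its own shape: centre within 10 mm of the holder's centre, underside less than 7.5 mm above the table (seated is 4 mm, lying on the rim is 14 mm), tilted less than 0.08 rad, at rest and released (horizontal distance between round_stamp and round_holder below 0.01 m and z of round_stamp in the frame of round_holder between 0.001 and 0.0075 m and angle between each of round_stamp, cross_stamp, bar_stamp's own z axis and vertical below 0.08 rad and linear speed of each of round_stamp, cross_stamp, bar_stamp below 0.02 m/s and angular speed of each of round_stamp, cross_stamp, bar_stamp below 0.2 rad/s and horizontal distance between cross_stamp and cross_holder below 0.01 m and z of cross_stamp in the frame of cross_holder between 0.001 and 0.0075 m and horizontal distance between bar_stamp and bar_holder below 0.01 m and z of bar_stamp in the frame of bar_holder between 0.001 and 0.0075 m); the robot touches nothing.
It fails at once if the rolling pin is moved more than 25 mm (distance of rolling_pin from where it was at the start of the episode above 0.025 m).
It fails at once if the loop tool is moved more than 25 mm (distance of loop_tool from where it was at the start of the episode above 0.025 m).
It fails at once if the acrylic bar is moved more than 25 mm (distance of acrylic_bar from where it was at the start of the episode above 0.025 m).
It fails at once if the scraper is moved more than 25 mm (distance of scraper_long from where it was at the start of the episode above 0.025 m).
It also fails if it takes over 104 s, if anything falls off the work surface, if the arm or the gripper's body presses on something with over 40 N, if the wrist force passes 120 N, or if a joint passes its speed limit or range.

### The arm

A 6-joint arm with a two-finger parallel gripper is mounted at the origin on a cart in front of the work surface, level with it; the furniture and walls round the work are solid. World frame = base frame: x ahead of the robot, y to its left, z up, the work surface at z = 0. Lengths are in mm, angles in rad, forces in N, time in s.
With the tool pointing down it reaches from about 275 to 825 mm from the base axis. Payload 5.2 kg.
Tool frame: the origin (TCP) lies at the very end of the fingers, on their centre line; the grasp point (between the pads) lies 19 mm behind it; z points along the fingers, y is the line along which they close (so a half turn about z gives the same grasp; the last joint's range is limited). The gripper opens to 93 mm and grips with 3 to 60 N. Pads are 15 mm wide; open, the fingers measure 128 mm over their backs; the gripper's body (75 mm by 188 mm) begins 65 mm behind the grasp point.
Start: joints at [1.116, 0.259, 1.535, -0, 1.348, -0.203], TCP at [137.009, 532.667, 218.653] pointing down, gripper open.
Joint ranges: [-3.14, 3.14], [-0.91, 2.08], [0.19, 2.58], [-1.22, 4.36], [0.22, 2.71], [-3.12, 3.12]. Speed limits (rad/s): [2.57, 2.57, 3.14, 3.14, 3.14, 3.14].

### API

Orientations are given as [roll, pitch, yaw] about the fixed x, y, z axes, in that order (R = Rz(yaw) Ry(pitch) Rx(roll)).
In Python, from bench import robot gives the robot as it stands. The module is installed in compiled form; this text tells all that it offers. Calls block until the motion is done:
- robot.move_ptp(position, orientation): joint-space move of the TCP to a pose.
- robot.move_linear(position, ori=None, speed=150, f_stop=None): straight line of the TCP; ori=None keeps the orientation; speed is the mean speed in mm/s. With f_stop (N) it stops when the force on the tool has changed by that much, and returns True; else False.
- robot.move_j(angles): joint-space move.
- robot.move_gripper(opening): opening from 0.0 (shut) to 1.0 (fully open); the grip force is fixed at half the most; returns when the fingers have stopped.
- robot.sleep(seconds).
- robot.inverse_kinematics(position, orientation): joint angles nearest the present ones, or None.
- robot.get_image(name): name is "side" or "top" or "wrist"; returns a dict with "img" (420x560x3 uint8, blue, green, red), "fovy" (degrees; the focal length in pixels is half the picture's height over the tangent of half this angle, whatever the lens; pixels are square), "cx", "cy" (the principal point, pixels), "eye" and "orientation" of the camera in the world. Camera axes: x right, y down, z forward; pixel columns grow to the right and rows downward; lengths in mm; the calibration is good to about 2 mm. The wrist camera is an equidistant fisheye: a pixel r from the principal point sees the ray r / f radians off the axis. A picture is of the moment at which its call begins. There is no depth.
A pose or a line that the arm cannot do raises robot.MotionError and nothing moves.
- robot.hand_in(): hands the job in; it is judged then, once.
Readings, each from a call of its own:
- robot.current_t(): time.
- robot.current_qpos(): joint angles.
- robot.current_joint_vel(): joint speeds.
- robot.current_joint_efforts(): joint torques, N m.
- robot.current_tcp_pos(): TCP position.
- robot.current_eef_rot(): TCP orientation.
- robot.current_contact_force(): force on the tool from outside, world axes, zero at the start.
- robot.current_ft_torque(): the same for the moment, N m.
- robot.current_gripper_width(): opening from 0.0 (shut) to 1.0 (fully open).
- robot.current_finger_force(): force on a finger pad.
Only numpy, scipy, OpenCV 4.12 (cv2) and the standard library are available. Lean on these libraries where they do the work, as an engineer would, in place of code of your own. Each camera call takes 0.05 s, during which the arm holds its last target. There are 200 camera calls.

## Working session

There is one attempt and no reset: what is moved stays moved. The work goes in short steps, each a Python script; the robot and the scene stay as the last script left them, time stands still between calls to the robot, and variables do not carry over. Pictures are saved under pics/ and viewed, at most 14 in all, crops included, and the job is handed in when it is done.

```bash
mkdir -p pics
python3 - <<'E'
from bench import robot
import cv2
for n in("top","side"):
    d=robot.get_image(n); cv2.imwrite(f"pics/{n}0.png",d["img"]); print({k:v for k,v in d.items() if k!="img"})
print(robot.current_eef_rot(),robot.current_t())
E
```

```text
{'fovy': 42.30248920726945, 'cx': 281.9536602586463, 'cy': 205.12464985213046, 'eye': array([ 526.01251864,  -56.35275244, 1286.63560031]), 'orientation': array([-3.09076922e+00, -2.21358213e-03, -1.56043302e+00])}
{'fovy': 50.470464027787415, 'cx': 277.79445679456774, 'cy': 203.63138324781485, 'eye': array([ 500.56293561, -785.93653187,  693.7612238 ]), 'orientation': array([-2.29603524,  0.01553664, -0.16834522])}
[-3.14000750e+00 -2.99527842e-04  2.88982394e+00] 0.1
```

View pics/top0.png

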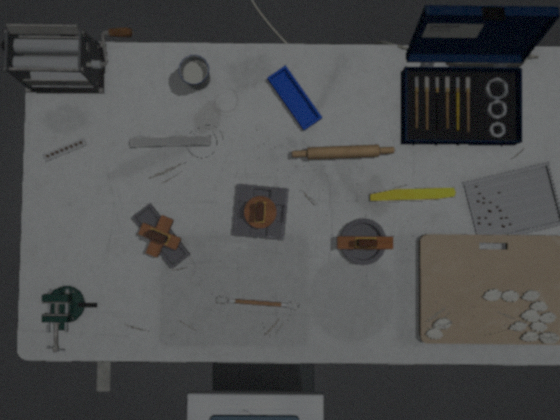

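View pics/side0.png

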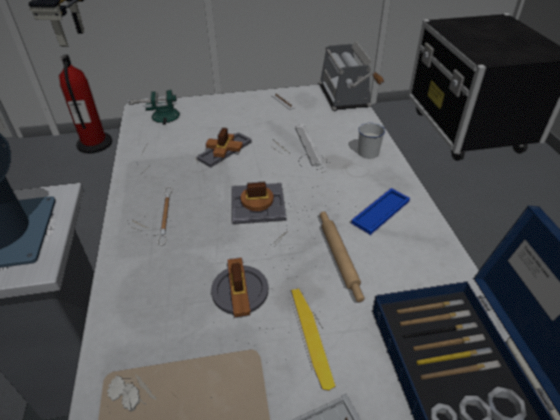

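The top view has the robot at the bottom, so image up is +x and left is +y. The cross stamp is on the bar holder (160,237), the round stamp is on the cross holder (260,211), and the bar stamp is on the round holder (363,242). I'll enlarge these next.

Run:
```python
import cv2,numpy as np
im=cv2.imread("pics/top0.png")
im=cv2.convertScaleAbs(im,alpha=1.6,beta=10)
def crop(x,y,w,h,s):
    c=cv2.resize(im[y:y+h,x:x+w],None,fx=s,fy=s,interpolation=cv2.INTER_CUBIC)
    for i in range(0,w,10): cv2.line(c,(i*s,0),(i*s,8 if (x+i)%50 else 20),(0,255,0),1)
    for i in range(0,h,10): cv2.line(c,(0,i*s),(8 if (y+i)%50 else 20,i*s),(0,255,0),1)
    return c
cv2.imwrite("pics/c1.png",np.hstack([crop(120,190,80,90,5),crop(220,170,80,90,5)]))
cv2.imwrite("pics/c2.png",crop(320,200,90,80,6))
```

```text
(no output)
```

View pics/c1.png

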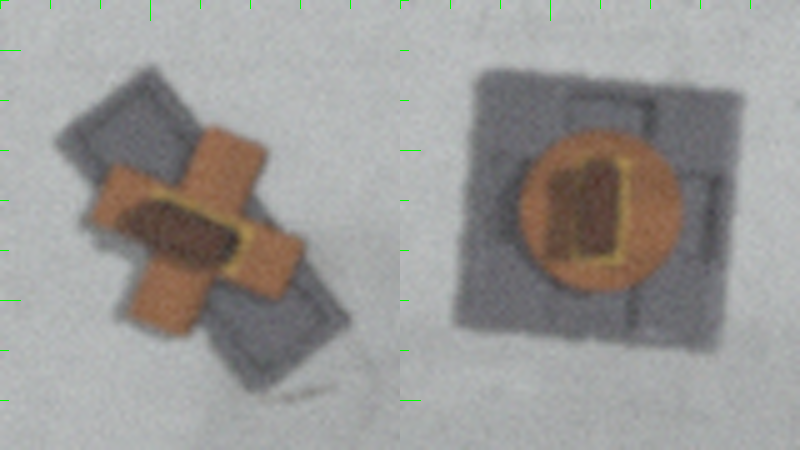

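View pics/c2.png

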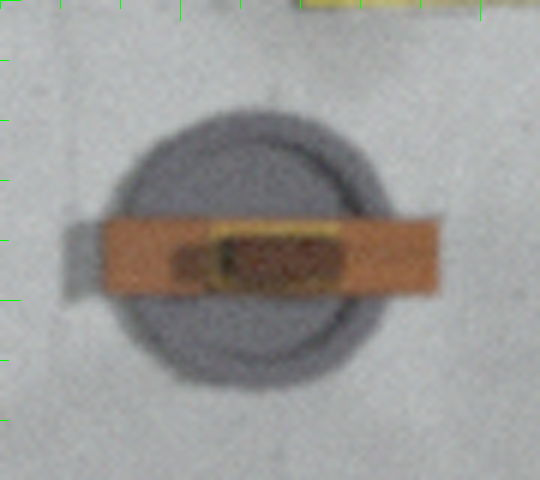

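Crops, in full-image pixels:
- **Cross holder corners:** (236,184), (288.6,188.4), (283.4,240.2), (231,235.4).
- **Bar holder corners:** (150,203), (131,218), (171.6,268), (190,254).
- **Round holder centre:** about (362,241.5).
- **Stamp centres:** cross (159.7,236.4), round (260.3,212), bar (365,242.6).

Grips run along the stamp's long or arm axis. Next I'll convert these to world positions and check the sizes.

```bash
cat > h.py <<'E'
import numpy as np
from scipy.spatial.transform import Rotation as R
def p2w(d,u,v,z,h=420):
    f=h/2/np.tan(np.radians(d["fovy"])/2)
    r=R.from_euler("xyz",d["orientation"]).apply([(u-d["cx"])/f,(v-d["cy"])/f,1])
    return d["eye"]+r*(z-d["eye"][2])/r[2]
E
python3 - <<'E'
from h import *
from bench import robot
d=robot.get_image("top")
np.set_printoptions(precision=1,suppress=True)
def C(pts,off,s,z): return np.array([p2w(d,off[0]+(x+.5)/s-.5,off[1]+(y+.5)/s-.5,z)[:2] for x,y in pts])
def show(n,p):
    e=np.roll(p,-1,0)-p
    print(n,p.mean(0),"sides",np.hypot(*e.T),"ang",np.degrees(np.arctan2(e[:,1],e[:,0])))
A=(120,190);B=(140,170)   # second panel shifted by 80px
show("crossH",C([(480,70),(743,92),(717,351),(455,327)],B,5,14))
show("barH",C([(152,66),(55,142),(258,391),(350,321)],A,5,14))
show("crossS arm ends TRBL",C([(239,138),(292,270),(160,325),(102,194)],A,5,28)[[0,2]])
show("crossS RL",C([(292,270),(102,194)],A,5,28))
show("barS",C([(103,218),(440,218),(438,294),(103,294)],(320,200),6,28))
show("roundS h",C([(519,210),(684,210)],B,5,28)); show("roundS v",C([(601,129),(601,291)],B,5,28))
show("roundgrip edge",C([(630,158),(620,265)],B,5,28))
show("roundH h",C([(113,247),(393,247)],(320,200),6,14));show("roundH v",C([(256,108),(256,389)],(320,200),6,14))
for q in [(200,190),(320,290),(205,262),(150,142),(290,154)]: print(q,p2w(d,*q,0))
E
```

```text
crossH [575.2  -5.6] sides [124.1 122.2 123.2 121.2] ang [-94.2 174.8  85.4  -4.7]
barH [516.5 225.4] sides [ 57.4 150.9  53.6 151.9] ang [ 129.  -139.8  -52.    38.8]
crossS arm ends TRBL [515.9 224.1] sides [93.4 93.4] ang [158.2 -21.8]
crossS RL [515.6 225.3] sides [95. 95.] ang [  68.9 -111.1]
barS [ 506. -251.] sides [130.1  29.3 129.2  29.3] ang [-89.4 178.5  90.6   0.3]
roundS h [574.5  -7.5] sides [76.6 76.6] ang [-89.4  90.6]
roundS v [574.5  -7.2] sides [75.2 75.2] ang [-179.3    0.7]
roundgrip edge [573.9 -18.4] sides [49.9 49.9] ang [175.4  -4.6]
roundH h [ 509.2 -246.1] sides [109.3 109.3] ang [-89.4  90.6]
roundH v [ 508.8 -247.3] sides [109.4 109.4] ang [-179.8    0.2]
(200, 190) [625.4 136.6   0. ]
(320, 290) [ 392.3 -150.2    0. ]
(205, 262) [455.2 121.7   0. ]
(150, 142) [739.  257.9   0. ]
(290, 154) [713.8 -76.4   0. ]
```

Sizes agree with the spec to about 2 mm. Round stamp goes aside at (590,125), then cross → cross holder. The script aborts if a stamp doesn't bottom out.

```bash
cat >> h.py <<'E'
from bench import robot
G=20  # TCP height above stamp underside when gripped
H=140
def ori(deg):
    best=None
    for k in (-180,0,180,360):
        pass
def pose(x,y,z,deg):
    """tool-down orientation with x along deg (mod 180), last joint most central"""
    c=[]
    for k in (-180,0,180):
        o=[np.pi,0,np.radians((deg+k+180)%360-180)]
        q=robot.inverse_kinematics([x,y,z],o)
        if q is not None: c.append((abs(q[5]-robot.current_qpos()[5]),o))
    return min(c,key=lambda t:t[0])[1]
def pick(x,y,under,deg):
    o=pose(x,y,H,deg)
    robot.move_gripper(0.7); robot.move_ptp([x,y,H],o)
    s=robot.move_linear([x,y,under+G],speed=120,f_stop=15)
    robot.move_gripper(0.0)
    print("pick stop",s,"tcp",robot.current_tcp_pos(),"w",robot.current_gripper_width()*93,"F",robot.current_finger_force())
    robot.move_linear([x,y,H],speed=150)
    print("lifted w",robot.current_gripper_width()*93)
    return o
def lower(x,y,under,deg_o):
    robot.move_ptp([x,y,H],deg_o)
    robot.move_linear([x,y,under+G+14],speed=150)
    s=robot.move_linear([x,y,under+G-2],speed=25,f_stop=6)
    u=robot.current_tcp_pos()[2]-G
    print("lower stop",s,"underside",u,"F",robot.current_contact_force()); return u<under+2.5
def release():
    robot.move_gripper(0.5); p=robot.current_tcp_pos()
    robot.move_linear([p[0],p[1],H],speed=150); print("t",robot.current_t())
E
sed -i '/^def ori/,/pass$/d' h.py
python3 - <<'E'
from h import *
pick(574.5,-7.3,14,-4.7)
assert robot.current_gripper_width()*93>12
if lower(590,125,0,pose(590,125,H,-4.7)): release()
E
python3 - <<'E'
from h import *
o=pick(515.8,224.7,14,68.6)
assert robot.current_gripper_width()*93>12
d=np.degrees(o[2])+16.6
o=[np.pi,0,np.radians((d+180)%360-180)]
if lower(575.2,-5.6,4,o): release()
import cv2; cv2.imwrite("pics/s1.png",robot.get_image("side")["img"])
E
```

```text
pick stop False tcp [574.50282236  -7.34273556  34.00999394] w 17.912000692781696 F 29.885325729846954
lifted w 17.953518920103125
lower stop True underside -0.0741908483090441 F [0.59832906 0.53384925 3.51031734]
t 9.6333
pick stop False tcp [515.811164   224.71427915  34.03695032] w 17.847592204972187 F 29.966379404067993
lifted w 17.66326569280091
lower stop True underside 3.93792101022715 F [0.16095572 0.16556567 4.30249017]
t 21.4833
```

View pics/s1.png

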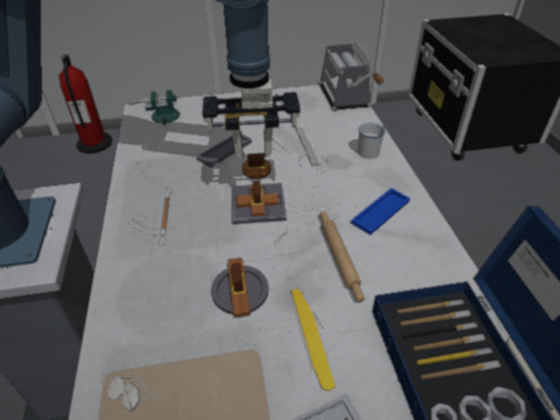

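The cross stamp is seated in the square holder at (258,203), the round stamp stands aside at (257,163), and the bar holder is empty. Bar next, then round.

Run:
```python
from h import *
o=pick(506,-251,14,90.6)
assert robot.current_gripper_width()*93>12
d=np.degrees(o[2])-51.4
o=[np.pi,0,np.radians((d+180)%360-180)]
assert lower(516.5,225.4,4,o); release()
o=pick(590,125,0,-4.7)
assert robot.current_gripper_width()*93>12
assert lower(509,-246.7,4,pose(509,-246.7,H,-4.7)); release()
robot.move_ptp([350,-30,300],[np.pi,0,pose(350,-30,300,0)[2]])
import cv2
im=robot.get_image("top")["img"]
cv2.imwrite("pics/t2.png",cv2.resize(cv2.convertScaleAbs(im[130:330,110:430],alpha=1.6),None,fx=2.5,fy=2.5,interpolation=2))
print(robot.current_t())
```

```text
pick stop False tcp [ 505.92237233 -250.96937834   33.96019762] w 17.91614115059122 F 29.988901913166046
lifted w 17.677472813359508
lower stop True underside 3.8491314916785235 F [-1.03257716 -0.48828542  3.90133354]
t 32.5167
pick stop False tcp [589.98079648 125.00683498  19.98796343] w 17.606796414873763 F 29.9970880150795
lifted w 18.147629964117662
lower stop True underside 3.9073362744349254 F [-0.9021293  -0.18935357  4.79459396]
t 41.0
42.2417
```

View pics/t2.png

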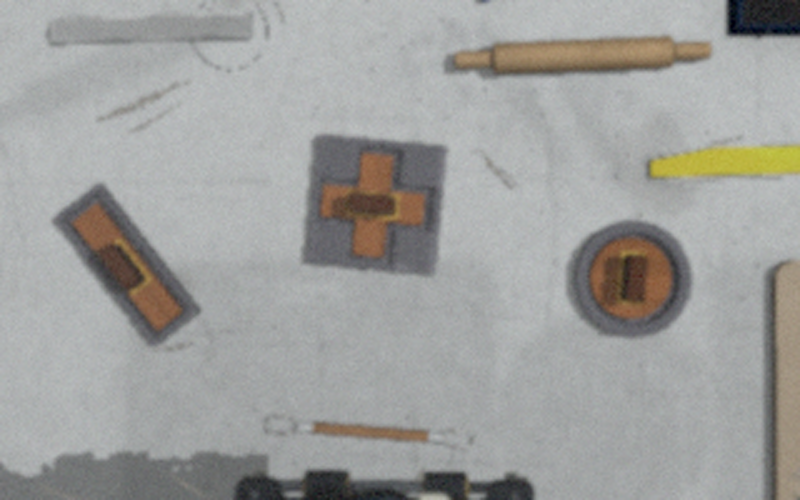

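All three stamps sit centred in their matching holders: bar at crop (127,264), cross at (374,205), round at (631,278). The bystanders are where they started.

```bash
python3 -c "
from bench import robot
print(robot.hand_in())"
```

```text
the job is handed in; nothing more can be done
None
```

All three stamps sit fully home in their matching holders, the bystanders are where they lay, and the job was handed in at about 42 s; hand-in returned no verdict.

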